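# Load the valve carrier and hold it over the drip tray

## Robot

A 6-joint arm with a two-finger parallel gripper is mounted at the origin on the work surface. World frame = base frame: x ahead of the robot, y to its left, z up, the work surface at z = 0. Lengths are in m, angles in degrees, forces in N, time in s.
With the tool pointing down it reaches from about 0.4 to 0.825 m from the base axis. Payload 7 kg.
Tool frame: the origin (TCP) lies at the centre of the arm's flange, where the gripper is bolted on; the fingertips stand 178 mm ahead of it and the grasp point (between the pads) lies 159 mm ahead of it (r.tips_ahead is the z of the fingertips in the tool frame, in m); z points along the fingers, y is the line along which they close (so a half turn about z gives the same grasp; the last joint's range is limited). The gripper opens to 88 mm and grips with 3 to 60 N. Pads are 19 mm wide; open, the fingers measure 130 mm over their backs; the gripper's body (78 mm by 193 mm) begins 47 mm behind the grasp point.
Start: joints at [89.444, 20.546, 0.682, 0, -70.136, -16.507], TCP at [0.198, 0.645, 0.405] pointing down, gripper open.
Joint ranges: [-176.03, 176.03], [-82.01, 121.73], [-58.28, 71.71], [-173.87, 95.51], [-174.79, -0.11], [-173.66, 173.66]. Speed limits (degrees/s): [136.94, 136.94, 172.46, 180, 180, 180].

## Interface

Orientations are given as [roll, pitch, yaw] about the fixed x, y, z axes, in that order (R = Rz(yaw) Ry(pitch) Rx(roll)).
In Python, from plant import r gives the robot as it stands. The module is installed in compiled form; this text tells all that it offers.
- The arm moves only by the shell command python3 -m pendant 'ROWS' [FORCE]. ROWS is JSON, a list that holds one entry, the list of rows, each a list of 7 numbers: the shift along the tool's x, y, z in m, then the turn, a rotation vector about the tool's x, y, z in degrees, then the gripper command: -1 is shut, 1 is fully open, values between are in proportion. A call has 1 to 5 rows; each row is the pose to reach, as a shift and turn from the pose commanded when the call began, along the tool's axes at that moment; what a row does not reach only later rows make up. A row lasts 1/10 s, in which the tool goes at most 50 mm and 8.59 degrees, less where a joint would pass 70% of its speed; a pose out of reach is approached as far as the arm can. A call with a gripper value outside its range is refused whole. The fingers move at their own pace and stop on an object; FORCE is the grip in N (left out, the last holds). Time passes only in rows, so rows that repeat a pose let the fingers close. It gives the time, the measured TCP pose, the force, the opening and the grip force at its end, in the units of the state.
- r.get_state(): the state, without advancing time (a new reading comes with each control period).
- r.capture(name): name is "scene" or "top" or "wrist"; returns the picture (480x640x3 uint8, red, green, blue); there is no depth.
- r.camera_params(name): a dict with "fx", "fy", "cx", "cy" (pixels), "dist_coeffs" ([k1, k2, p1, p2, k3] as OpenCV has them; the pictures are not rectified), "R" (3x3) and "t" (3): a world point X has camera coordinates R X + t. Camera axes: x right, y down, z forward; pixel columns grow to the right and rows downward; lengths in m; the calibration is good to about 2 mm. A picture is of the moment at which its call begins: read the wrist's pose just before it. camera_params takes no time and is no camera call; for the wrist camera it gives the pose at the moment of the call.
- r.close_job(): hands the job in; it is judged then, once.
The state is a dict: "time_s": time; "joints": joint angles; "qd": joint speeds; "joint_torque": joint torques, N m; "tcp_pos": TCP position; "eef_rot": TCP orientation; "contact_force": force on the tool from outside, world axes, zero at the start; "moment": the same for the moment, N m; "gripper_width": finger opening in m; "gripper_force": force on a finger pad.
Only numpy, scipy, OpenCV 4.12 (cv2) and the standard library are available. Lean on these libraries where they do the work, as an engineer would, in place of code of your own. Each camera call takes 0.05 s, during which the arm holds its last target. There are 200 camera calls.

## Task

Seat the cream valve block flat and square, fully down in the rectangular pocket of the blue parts carrier while the carrier stands on the bench, and let go of the block. Then pick the carrier up by its red handle and carry it, without ever letting the loose steel ball leave its shallow pocket, to the steel drip tray, and finish while still holding it there, still and level, over the middle of the tray about a hand's width (10 cm) above the rim. Leave the other things on the bench where they are.

Things in the scene. Friction and masses are not known exactly. Their poses are not given: they have to be found in the camera images.
- carrier_grip (a point): the parts carrier: loose blue plate 180 x 90 x 12 mm (its x, y, z), 0.35 kg, on the bench; in its middle a red upright fin to pinch: 40 mm along x, 12 mm thick along y (fingers close along y), top 60 mm above the underside. The point is inside the fin, 42 mm above the underside, 30 mm above the plate. Valve pocket on the -x side, ball pocket on the +x side
- valve_pocket (a point): centre of the floor of the rectangular pocket (black floor) in the carrier, 55 mm from the handle along the carrier's -x; 38 mm along x by 54 mm along y, 5 mm deep; floor 7 mm above the carrier's underside. Axes are the carrier's
- ball_pocket (a point): where the ball's centre sits at rest: over the middle of the shallow round ball pocket (white floor) of the carrier, 55 mm from the handle along the carrier's +x; pocket 24 mm across, 3 mm deep; this point is 12 mm above the pocket's floor, 21 mm above the carrier's underside. Axes are the carrier's
- ball_center (a point): centre of the loose steel check ball, 24 mm in diameter, 56 g, lying in the ball pocket of the carrier; it can roll some 4 mm there and rolls out over the 3 mm rim if the carrier is tipped by about 40 degrees or jerked
- valve_center (a point): the valve block, loose, 70 g, lying flat on the bench: a cream base plate 34 mm (its x) by 50 mm (its y), 8 mm thick, with a brass boss in its middle to grip it by, 24 mm along x, 16 mm along y, 26 mm tall; 34 mm tall in all. This point is its centre, 17 mm above its underside. A half turn about z makes no difference
- tray_middle (a point): the steel drip tray, open, fixed on the bench, 200 x 240 x 40 mm, walls 4 mm; the point is in its middle at the height of its rim, 40 mm above the bench
- regulator_mid (a point): the round aluminium regulator (40 mm across its foot, stepping to a 22 mm neck, 28 mm tall); point half-way up. A bystander: leave it alone
- screwdriver: a screwdriver, 170 mm long, lying at the back left; origin under its middle. A bystander
- pump: the cream plastic fuel pump unit, 130 x 106 x 80 mm, at the back; origin under its centre. A bystander
- fuel_filter: a silver fuel filter canister, 64 mm across, 190 mm long with its pipes, lying on black feet at the back; origin under its centre. A bystander
- wrench: a steel wrench, 180 mm long, flat on the bench at the back; origin under its middle. A bystander
- jar: an amber jar with yellow lid, 70 mm across, 90 mm tall, at the back; origin under its centre. A bystander
Things that resemble listed ones, but are neither listed nor needed, are in the scene too. Of the things that look like the part that bears carrier_grip, the smaller one is meant.

How it is judged (in metres and radians):
On the way, in this order (a step that is already met when the one before it is completed fails the run):
1. the valve block is seated flat and square in its pocket and let go, with the carrier standing on the bench (x of valve_center in the frame of valve_pocket between -0.004 and 0.004 m and y of valve_center in the frame of valve_pocket between -0.004 and 0.004 m and z of valve_center in the frame of valve_pocket between 0.014 and 0.0188 m and angle between the z axis of valve_center and the z axis of valve_pocket, either way round below 0.07 rad and angle between the x axis of valve_center and the x axis of valve_pocket, either way round below 0.15 rad and distance between ball_center and ball_pocket below 0.015 m and contact force between valve and the fingers below 0.1 N and height (world z) of carrier_grip below 0.047 m and angle between carrier_grip's own z axis and vertical below 0.05 rad), for 0.2 s.
2. the carrier is lifted clear of the bench by the fingers, block and ball in their pockets (x of valve_center in the frame of valve_pocket between -0.004 and 0.004 m and y of valve_center in the frame of valve_pocket between -0.004 and 0.004 m and z of valve_center in the frame of valve_pocket between 0.014 and 0.0188 m and angle between the z axis of valve_center and the z axis of valve_pocket, either way round below 0.07 rad and angle between the x axis of valve_center and the x axis of valve_pocket, either way round below 0.15 rad and distance between ball_center and ball_pocket below 0.015 m and height (world z) of carrier_grip above 0.08 m and contact force between carrier and the fingers above 1 N), for 0.2 s.
At the end, for the whole second after the job is handed in: Fingers hold the carrier at rest, level within 0.1 rad, handle within 40 mm of the tray's middle, underside 40 to 200 mm above its rim; block seated (4 mm, 0.15 rad; flat within 0.07 rad, down within 2 mm), ball in its pocket, neither touched by the fingers (x of valve_center in the frame of valve_pocket between -0.004 and 0.004 m and y of valve_center in the frame of valve_pocket between -0.004 and 0.004 m and z of valve_center in the frame of valve_pocket between 0.014 and 0.0188 m and angle between the z axis of valve_center and the z axis of valve_pocket, either way round below 0.07 rad and angle between the x axis of valve_center and the x axis of valve_pocket, either way round below 0.15 rad and distance between ball_center and ball_pocket below 0.015 m and horizontal distance between carrier_grip and tray_middle below 0.04 m and z of carrier_grip in the frame of tray_middle between 0.082 and 0.242 m and angle between carrier_grip's own z axis and vertical below 0.1 rad and linear speed of carrier below 0.03 m/s and contact force between carrier and the fingers above 1 N and contact force between carrier and drip_tray below 0.1 N and contact force between each of valve, ball and the fingers below 0.1 N); the arm keeps its last pose, push and grip.
It fails at once if the ball leaves its pocket (distance between ball_center and ball_pocket above 0.016 m).
It fails at once if one of the other things on the bench is moved by more than 30 mm (distance of any of regulator_mid, screwdriver, pump, fuel_filter, wrench, jar from where it was at the start of the episode above 0.03 m).
It also fails if it takes over 64 s, if anything falls off the work surface, if the arm or the gripper's body presses on something with over 40 N, if the wrist force passes 120 N, or if a joint passes its speed limit or range.

## Working session

There is one attempt and no reset: what is moved stays moved. The work goes in short steps, Python scripts to look and compute and a shell command to move; the robot and the scene stay as the last step left them, time stands still between calls to the robot, and variables do not carry over. Pictures are saved under pics/ and viewed, at most 12 in all, crops included, and the job is handed in when it is done.

```bash
mkdir -p pics; python3 - <<'E'
from plant import r
import cv2
for n in ("top","scene"):
    im=r.capture(n); cv2.imwrite(f"pics/{n}0.png",im[:,:,::-1]); p=r.camera_params(n); print(n,p)
s=r.get_state();print(s)
E
```

```text
top {'fx': 543.6284592453484, 'fy': 543.6284592453484, 'cx': 323.80108783862806, 'cy': 241.89805266203217, 'dist_coeffs': array([-0.16596591,  0.        ,  0.        ,  0.        ,  0.        ]), 'R': array([[ 0.01986612, -0.99978969, -0.00509096],
       [-0.98778259, -0.01883982, -0.15469523],
       [ 0.15456678,  0.00810195, -0.98794912]]), 't': array([-0.01494063,  0.49523751,  1.08970644])}
scene {'fx': 446.25156976705216, 'fy': 446.25156976705216, 'cx': 321.0485407025078, 'cy': 240.63050660571943, 'dist_coeffs': array([-0.07790243,  0.        ,  0.        ,  0.        ,  0.        ]), 'R': array([[ 0.42525929,  0.9049949 , -0.0117802 ],
       [ 0.5784974 , -0.28180122, -0.76545988],
       [-0.69605696,  0.31870411, -0.64337578]]), 't': array([-0.19803192, -0.26018748,  1.53352609])}
{'time_s': 0.1, 'joints': array([ 8.94461277e+01,  2.05878746e+01,  6.39006509e-01, -1.50902256e-02,
       -7.01358084e+01, -1.65066121e+01]), 'qd': array([-0.03880812, -0.14323047,  0.02198439,  0.02233119,  0.10530781,
       -0.04562274]), 'joint_torque': array([-1.90631086e-03, -5.84163952e+01,  2.93749523e+01,  7.01541200e+00,
        1.01791124e-02, -4.98076213e-05]), 'tcp_pos': array([0.19799607, 0.64513503, 0.40381824]), 'eef_rot': array([ 1.79914782e+02, -1.04587804e-02, -1.70656146e+01]), 'contact_force': array([-0.10420488,  0.73306249, -0.02836063]), 'moment': array([-0.02562161, -0.00801911, -0.02298248]), 'gripper_force': 0.0, 'gripper_width': 0.08742862053813433}
```

View pics/top0.png

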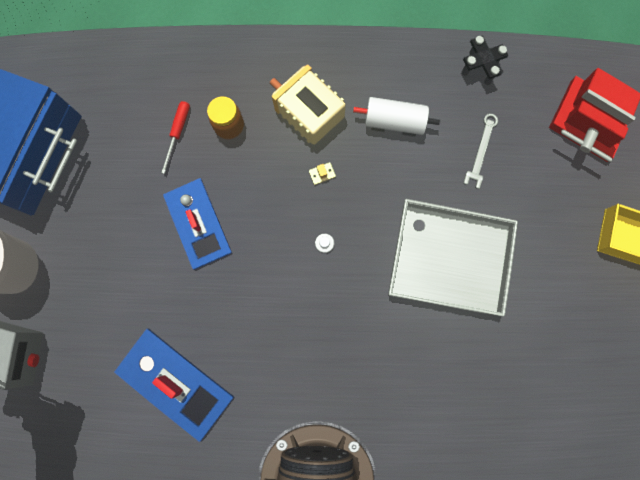

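View pics/scene0.png

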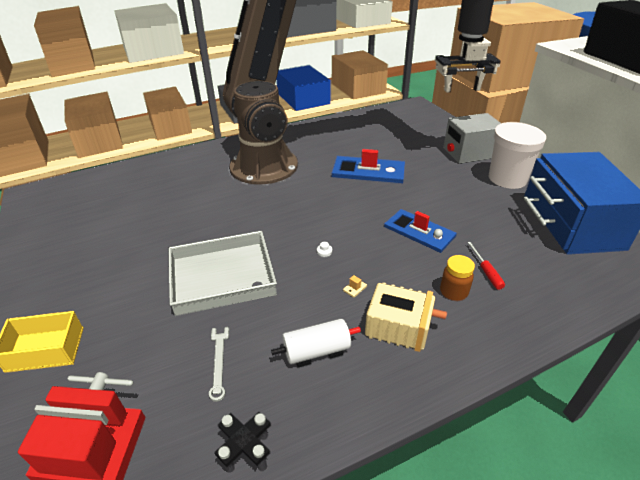

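The top view shows two blue carriers. The small one is at about (197,223), with the ball at (186,200). The larger one is at about (175,385) and has no ball. The small one fits the description. The valve block is at (322,173), the regulator at (325,243) and the tray at (454,258). I'll confirm this in one enlarged crop and measure.

```bash
cat > h.py <<'E'
import numpy as np, cv2
from plant import r
def params(n):
    p=r.camera_params(n); K=np.array([[p['fx'],0,p['cx']],[0,p['fy'],p['cy']],[0,0,1]])
    return K,p['dist_coeffs'],np.array(p['R']),np.array(p['t'])
def toworld(px,z,P):
    K,d,R,t=P
    u=cv2.undistortPoints(np.array(px,float).reshape(-1,1,2),K,d).reshape(-1,2)
    D=np.c_[u,np.ones(len(u))]@R; C=-R.T@t
    return C+D*((z-C[2])/D[:,2])[:,None]
def topix(X,P):
    K,d,R,t=P
    return cv2.projectPoints(np.array(X,float).reshape(-1,1,3),cv2.Rodrigues(R)[0],t,K,d)[0].reshape(-1,2)
def rect(mask,z,P):
    c=max(cv2.findContours(mask.astype(np.uint8),cv2.RETR_EXTERNAL,cv2.CHAIN_APPROX_NONE)[0],key=cv2.contourArea)
    w=toworld(c.reshape(-1,2),z,P)[:,:2]
    return cv2.minAreaRect((w*1000).astype(np.float32))
E
python3 - <<'E'
from h import *
P=params("top"); im=cv2.imread("pics/top0.png"); hsv=cv2.cvtColor(im,cv2.COLOR_BGR2HSV)
b=cv2.inRange(hsv,(100,120,60),(125,255,255))
for nm,(x0,y0,x1,y1) in dict(small=(150,165,250,285),big=(100,315,245,450)).items():
    m=np.zeros_like(b); m[y0:y1,x0:x1]=b[y0:y1,x0:x1]; print(nm,rect(m,.012,P))
print("ball,handle top?",toworld([[186,200]],.021,P),"valvepocket",toworld([[206,245]],.007,P))
print("valve base corners",toworld([[322,175]],.008,P),"tray rim corners",toworld([[405,202],[517,218],[503,317],[391,298]],.04,P))
print("regulator",toworld([[325,243]],.02,P))
c=im[150:280,155:345]; cv2.imwrite("pics/crop1.png",cv2.resize(c,None,fx=4,fy=4,interpolation=cv2.INTER_CUBIC))
E
```

```text
small ((535.897705078125, 271.1158447265625), (181.99197387695312, 90.9475326538086), 25.30833625793457)
big ((191.32945251464844, 306.0257873535156), (235.40328979492188, 119.21794891357422), 54.41502380371094)
ball,handle top? [[0.58418561 0.29463378 0.021     ]] valvepocket [[0.48877565 0.24823537 0.007     ]]
valve base corners [[0.64769391 0.00181195 0.008     ]] tray rim corners [[ 0.58344553 -0.17450297  0.04      ]
 [ 0.55458046 -0.4158693   0.04      ]
 [ 0.34493933 -0.37933767  0.04      ]
 [ 0.38160389 -0.14515235  0.04      ]]
regulator [[ 0.49602506 -0.00771858  0.02      ]]
```

View pics/crop1.png

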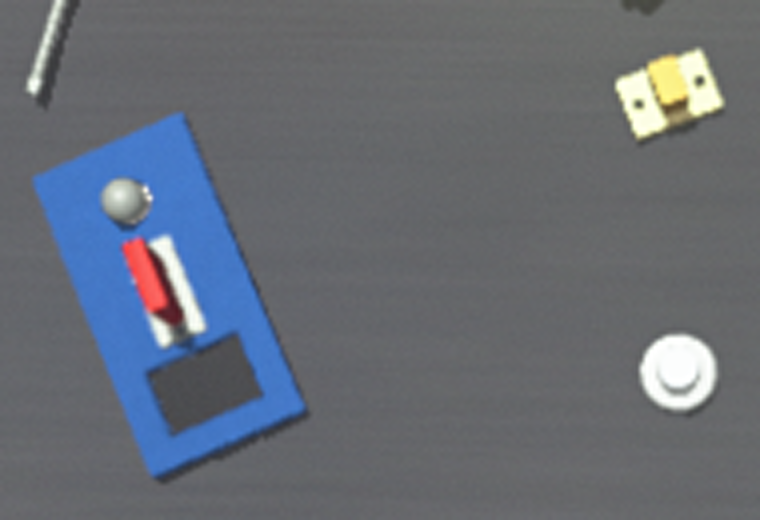

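The crop shows the small carrier with the steel ball at crop (125,201), the red fin at (152,280) and the black pocket at (205,383). Its footprint measures 182 x 91 mm, so it is the one meant; the big one is 235 x 119 mm with no ball. The valve base corners are at crop (617,83), (700,50), (722,103) and (638,140). I'll move toward the valve block.

```bash
cat >> h.py <<'E'
from scipy.spatial.transform import Rotation as Ro
def go(pos,yaw):
    s=r.get_state(); A=Ro.from_euler('xyz',s['eef_rot'],degrees=True); B=Ro.from_euler('xyz',[180,0,yaw],degrees=True)
    print("shift",np.round(A.inv().apply(np.array(pos)-s['tcp_pos']),4),"turn",np.round((A.inv()*B).as_rotvec(degrees=True),2),"t",s['time_s'])
E
python3 -m pendant '[[[0.037,0.029,0,0,0,-8,1],[0.075,0.058,0,0,0,-16,1],[0.113,0.088,0,0,0,-24,1],[0.151,0.118,0,0,0,-32,1],[0.190,0.148,0,0,0,-39,1]]]' 10
python3 - <<'E'
from h import *
P=params("top")
w=toworld(np.array([[617,83],[700,50],[722,103],[638,140]])/4+[155,150],.006,P); print(w,w.mean(0))
print(np.linalg.norm(w[1]-w[0]),np.linalg.norm(w[2]-w[1]))
go([w[:,0].mean(),w[:,1].mean(),.40],22)
E
```

```text
time_s: 0.6
tcp_pos: [0.3369, 0.4463, 0.4044]
eef_rot: [180.0, 0.0, 22.3]
contact_force: [1.7, -0.4, 0.4]
gripper_width: 0.0878
gripper_force: 0.0
[[ 0.65741262  0.02992562  0.006     ]
 [ 0.67704523 -0.01512294  0.006     ]
 [ 0.64712062 -0.02765692  0.006     ]
 [ 0.62541357  0.01769405  0.006     ]] [0.65174801 0.00120995 0.006     ]
0.049140740433674356 0.032443536754745594
shift [0.1226 0.5312 0.0045] turn [0.02 0.02 0.29] t 0.6
```

```bash
python3 -m pendant '[[[0.011,0.048,0,0,0,0,1],[0.022,0.096,0,0,0,0,1],[0.033,0.144,0,0,0,0,1],[0.044,0.192,0,0,0,0,1],[0.055,0.240,0,0,0,0,1]]]' 
python3 -m pendant '[[[0.011,0.048,0.02,0,0,0,1],[0.022,0.096,0.04,0,0,0,1],[0.033,0.144,0.05,0,0,0,1],[0.044,0.192,0.05,0,0,0,1],[0.055,0.240,0.05,0,0,0,1]]]' 
python3 -m pendant '[[[0.008,0.03,0.01,0,0,0,1],[0.013,0.051,0.02,0,0,0,1],[0.013,0.051,0.02,0,0,0,1],[0.013,0.051,0.02,0,0,0,1]]]' 
python3 - <<'E'
from h import *
P=params("wrist"); im=r.capture("wrist"); cv2.imwrite("pics/w1.png",im[:,:,::-1])
print(P[2],P[3], topix([[.652,.001,.006]],P)); go([.652,.001,.2],23)
E
```

```text
time_s: 1.1
tcp_pos: [0.4775, 0.2441, 0.4046]
eef_rot: [-180.0, 0.0, 22.0]
contact_force: [1.1, 1.0, 0.0]
gripper_width: 0.0875
gripper_force: 0.0
time_s: 1.6
tcp_pos: [0.6156, 0.0459, 0.3537]
eef_rot: [-180.0, 0.1, 21.9]
contact_force: [1.1, 1.4, 0.4]
gripper_width: 0.0877
gripper_force: 0.0
time_s: 2.0
tcp_pos: [0.6459, 0.0049, 0.3338]
eef_rot: [-180.0, 0.1, 21.9]
contact_force: [0.1, 0.5, 1.1]
gripper_width: 0.0875
gripper_force: 0.0
[[ 3.72068218e-01 -9.28205368e-01  1.89398189e-04]
 [-8.94993983e-01 -3.58701429e-01  2.65177405e-01]
 [-2.46071154e-01 -9.88335948e-02 -9.64199620e-01]] [-0.23555021  0.56514693  0.47922798] [[330.72605943 218.10670921]]
shift [0.0042 0.0065 0.1345] turn [-0.01  0.04 -1.08] t 2.05
```

View pics/w1.png

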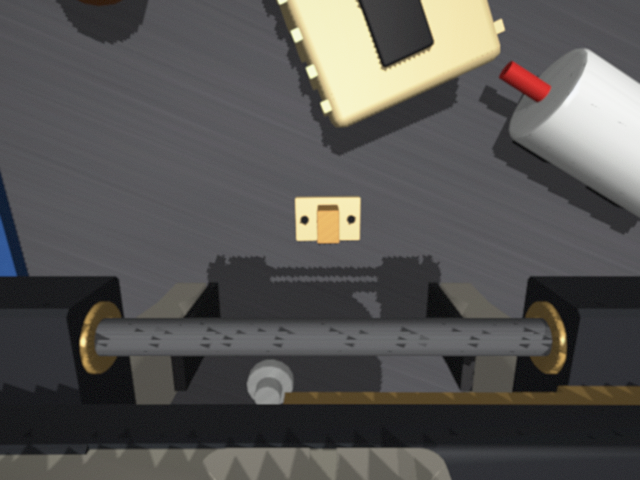

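The wrist view shows the valve base square at corners (296,197)–(361,241), with the boss at (328,222). The pump corner is at (340,125).

```bash
python3 - <<'E'
from h import *
P=params("wrist"); im=cv2.imread("pics/w1.png"); hsv=cv2.cvtColor(im,cv2.COLOR_BGR2HSV)
m=cv2.inRange(hsv,(10,20,120),(35,255,255)); k=np.zeros_like(m); k[180:260,270:390]=m[180:260,270:390]
k=cv2.morphologyEx(k,cv2.MORPH_CLOSE,np.ones((9,9)))
c=rect(k,.008,P);print(c, toworld([[340,125]],.05,P)); x,y=np.array(c[0])/1000; ys=k.nonzero(); print(ys[0].min(),ys[0].max(),ys[1].min(),ys[1].max())
w=toworld([[295.5,197],[361,197],[361,241.5],[295,241.5]],.008,P);print(w,w.mean(0))
go([x,y,.22],22)
E
```

```text
((650.2227783203125, 3.781219482421875), (37.15296173095703, 51.279197692871094), 21.902198791503906) [[0.71791724 0.02314062 0.05      ]]
196 243 294 360
[[ 0.65769602  0.03293573  0.008     ]
 [ 0.67629778 -0.01333856  0.008     ]
 [ 0.64400301 -0.02727366  0.008     ]
 [ 0.62469128  0.02076864  0.008     ]] [0.65067202 0.00327304 0.008     ]
shift [0.0036 0.0033 0.1145] turn [-0.01  0.04 -0.08] t 2.05
```

```bash
python3 -m pendant '[[[0.004,0.0035,0.04,0,0,0,1],[0.004,0.0035,0.08,0,0,0,1],[0.004,0.0035,0.115,0,0,0,1],[0.004,0.0035,0.115,0,0,0,1],[0.004,0.0035,0.115,0,0,0,1]]]' 
python3 - <<'E'
from h import *
P=params("wrist"); im=r.capture("wrist"); cv2.imwrite("pics/w2.png",im[:,:,::-1])
print(topix([[.651,.0035,.034]],P)); go([.651,.0035,.1885],22)
E
```

```text
time_s: 2.55
tcp_pos: [0.6512, 0.0045, 0.2207]
eef_rot: [180.0, 0.0, 22.0]
contact_force: [0.4, -0.1, -0.1]
gripper_width: 0.0874
gripper_force: 0.0
[[325.05973644 297.26032241]]
shift [-0.0012  0.0006  0.0334] turn [ 0.05 -0.14  0.03] t 2.6
```

View pics/w2.png

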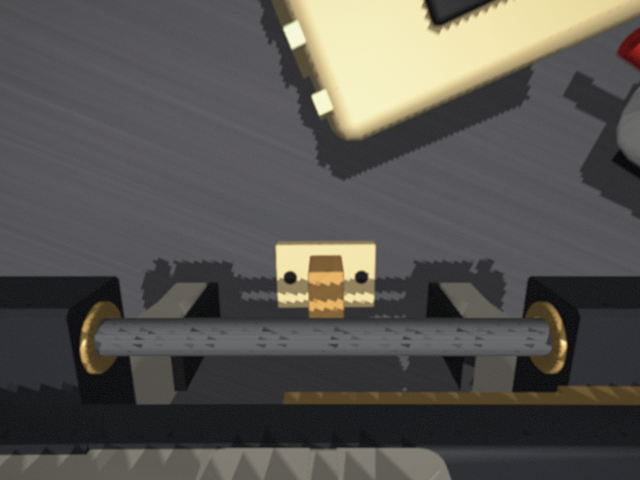

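Here the base spans (276,243) to (376,306) and the boss top is centred near (326,295), against a prediction of (325,297). That is aligned, so I'll descend and grasp.

```bash
python3 -m pendant '[[[-0.001,0,0.015,0,0,0,1],[-0.001,0,0.028,0,0,0,1],[-0.001,0,0.0325,0,0,0,1],[-0.001,0,0.0325,0,0,0,-0.3],[-0.001,0,0.0325,0,0,0,-1]]]' 15
python3 -m pendant '[[[0,0,0,0,0,0,-1],[0,0,0,0,0,0,-1],[0,0,0,0,0,0,-1],[0,0,0,0,0,0,-1],[0,0,0,0,0,0,-1]]]' 15
```

```text
time_s: 3.1
tcp_pos: [0.6504, 0.0033, 0.1879]
eef_rot: [180.0, -0.0, 22.0]
contact_force: [0.4, -0.1, 0.4]
gripper_width: 0.0769
gripper_force: 0.0
time_s: 3.6
tcp_pos: [0.6501, 0.0032, 0.1873]
eef_rot: [180.0, -0.0, 21.9]
contact_force: [-0.1, -1.2, -0.6]
gripper_width: 0.0374
gripper_force: 0.0
```

```bash
python3 -m pendant '[[[0,0,-0.001,0,0,0,-1],[0,0,-0.001,0,0,0,-1],[0,0,-0.001,0,0,0,-1],[0,0,-0.001,0,0,0,-1],[0,0,-0.001,0,0,0,-1]]]' 15
python3 -m pendant '[[[0,0,-0.01,0,0,0,-1],[0,0,-0.03,0,0,0,-1],[0,0,-0.06,0,0,0,-1],[0,0,-0.09,0,0,0,-1],[0,0,-0.12,0,0,0,-1]]]' 15
python3 - <<'E'
from h import *
P=params("wrist"); im=r.capture("wrist"); cv2.imwrite("pics/w3.png",im[200:420,200:450,::-1].repeat(3,0).repeat(3,1)[:600])
c=np.array([.5359,.2711]);a=np.radians(25.3);print(c-.055*np.array([np.cos(a),np.sin(a)]))
x,y=c-.055*np.array([np.cos(a),np.sin(a)])
s=r.get_state();print(s['tcp_pos'],s['gripper_width'],s['gripper_force'])
go([x,y,.3],25.3)
E
```

```text
time_s: 4.1
tcp_pos: [0.6501, 0.0032, 0.1882]
eef_rot: [180.0, -0.0, 21.9]
contact_force: [-0.7, -0.2, -0.1]
gripper_width: 0.0162
gripper_force: 15.0
time_s: 4.6
tcp_pos: [0.6499, 0.0032, 0.31]
eef_rot: [-180.0, -0.0, 21.9]
contact_force: [-0.0, 0.7, -1.1]
gripper_width: 0.0162
gripper_force: 15.0
[0.48617546 0.24759532]
[0.65141602 0.0032569  0.31590552] 0.016014125518339445 14.999967813491821
shift [-0.0618 -0.2885  0.0148] turn [ 0.15 -0.42 -3.3 ] t 4.65
```

View pics/w3.png

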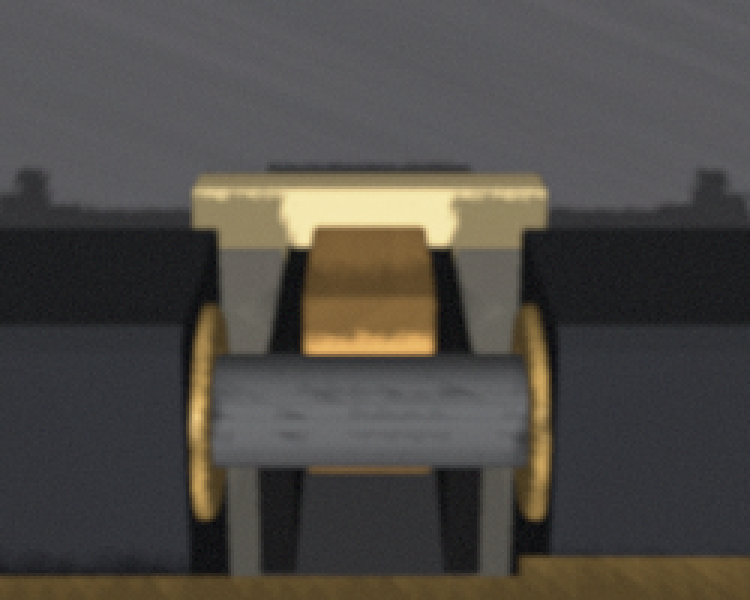

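The block is held square, with its base front edge at crop row 190 (full-image row 263). Next I'll move behind the pocket so the wrist camera sees it with the fin out of the way.

```bash
python3 - <<'E'
from h import *
P=params("wrist"); s=r.get_state(); A=Ro.from_euler('xyz',s['eef_rot'],degrees=True)
for px,z in ([(323,263.3),.1802],[(323,258.3),.1882]):
    w=toworld([px],s['tcp_pos'][2]-z,P)[0]; print("tool frame",A.inv().apply(w-s['tcp_pos']))
print(s['joints'],"cam",A.inv().apply(-P[2].T@P[3]-s['tcp_pos']))
go([.396,.205,.31],25.3)
E
```

```text
tool frame [ 1.73442318e-02 -1.67457264e-04  1.80333429e-01]
tool frame [ 1.69470697e-02 -1.60943000e-04  1.88330747e-01]
[ 17.44278543  21.94855398  -9.41667635   0.12049804 -58.20123183
  94.49289726] cam [ 0.07067955 -0.00028763  0.02139587]
shift [-0.1613 -0.2827  0.004 ] turn [ 0.15 -0.42 -3.3 ] t 4.65
```

```bash
python3 -m pendant '[[[-0.015,-0.026,0,0,0,-1,-1],[-0.037,-0.065,0,0,0,-2,-1],[-0.060,-0.106,0,0,0,-3,-1],[-0.083,-0.147,0,0,0,-3.4,-1],[-0.106,-0.186,0,0,0,-3.4,-1]]]' 15
python3 -m pendant '[[[-0.017,-0.037,0,0,0,0,-1],[-0.032,-0.066,0,0,0,0,-1],[-0.045,-0.086,0,0,0,0,-1],[-0.049,-0.090,0,0,0,0,-1],[-0.049,-0.090,0,0,0,0,-1]]]' 15
python3 -m pendant '[[[0,0,0,0,0,0,-1],[0,0,0,0,0,0,-1]]]' 15
python3 - <<'E'
from h import *
P=params("wrist"); s=r.get_state(); im=r.capture("wrist")[:,:,::-1].copy(); cv2.imwrite("pics/w4.png",im)
np.savez("w4.npz",K=P[0],d=P[1],R=P[2],t=P[3],tcp=s['tcp_pos'],rot=s['eef_rot'])
hsv=cv2.cvtColor(im,cv2.COLOR_BGR2HSV); b=cv2.inRange(hsv,(100,120,60),(125,255,255)); print(rect(b,.012,P),s['tcp_pos'],s['eef_rot'],s['time_s'])
E
```

```text
time_s: 5.15
tcp_pos: [0.4807, 0.1369, 0.3086]
eef_rot: [-180.0, -0.0, 25.3]
contact_force: [0.2, 1.9, 0.6]
gripper_width: 0.0157
gripper_force: 15.0
time_s: 5.65
tcp_pos: [0.3989, 0.1969, 0.3088]
eef_rot: [-180.0, -0.1, 25.4]
contact_force: [0.1, 0.6, 0.2]
gripper_width: 0.0162
gripper_force: 15.0
time_s: 5.85
tcp_pos: [0.4001, 0.1962, 0.3082]
eef_rot: [180.0, -0.0, 25.3]
contact_force: [-0.8, -0.1, -0.9]
gripper_width: 0.0157
gripper_force: 15.0
((490.2384033203125, 251.37913513183594), (82.82897186279297, 89.4010009765625), 25.275634765625) [0.40009417 0.19621829 0.3082018 ] [ 1.79993709e+02 -2.32516929e-05  2.52818924e+01] 5.85
```

View pics/w4.png

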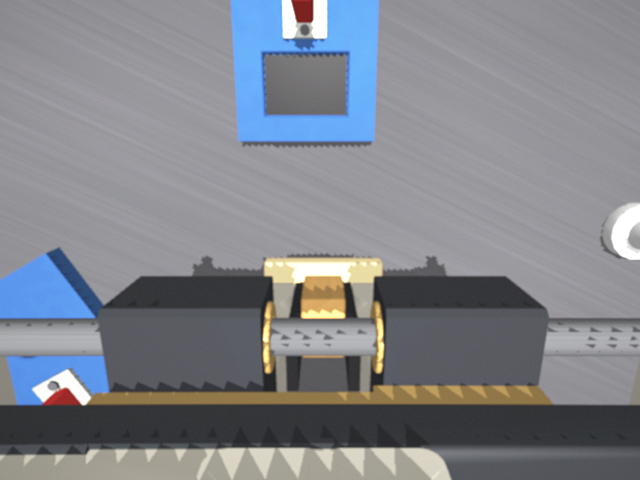

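The pocket shows clearly, with its rim from (263,52) to (349,116), and the carrier is square to the tool. I'll get its centre from the hole in the blue mask.

```bash
python3 - <<'E'
from h import *
d=np.load("w4.npz"); P=(d['K'],d['d'],d['R'],d['t']); im=cv2.imread("pics/w4.png"); hsv=cv2.cvtColor(im,cv2.COLOR_BGR2HSV)
b=cv2.inRange(hsv,(100,110,60),(125,255,255)); k=np.zeros_like(b); k[44:126,250:362]=255-b[44:126,250:362]
ys,xs=k.nonzero(); print(xs.min(),xs.max(),ys.min(),ys.max()); print("rim",rect(k,.012,P))
print("row/col profile",[tuple(im[y,305]) for y in (48,50,52,54,56,112,114,116,118)], [tuple(im[85,x]) for x in (260,262,264,266,268,344,346,348,350)])
A=Ro.from_euler('xyz',d['rot'],degrees=True)
w=toworld([[237,142],[375,142]],.012,P); m=w.mean(0); m[:2]+=.035*np.array([np.cos(np.radians(25.3)),np.sin(np.radians(25.3))]); print("from plate edge:",w,np.linalg.norm(w[1]-w[0]),m)
E
```

```text
264 346 54 114
rim ((484.44732666015625, 248.47731018066406), (35.80361557006836, 51.92158508300781), 25.277812957763672)
row/col profile [(np.uint8(246), np.uint8(158), np.uint8(94)), (np.uint8(246), np.uint8(159), np.uint8(96)), (np.uint8(158), np.uint8(96), np.uint8(58)), (np.uint8(111), np.uint8(79), np.uint8(63)), (np.uint8(112), np.uint8(111), np.uint8(111)), (np.uint8(106), np.uint8(105), np.uint8(106)), (np.uint8(152), np.uint8(120), np.uint8(107)), (np.uint8(241), np.uint8(156), np.uint8(98)), (np.uint8(250), np.uint8(174), np.uint8(106))] [(np.uint8(251), np.uint8(176), np.uint8(106)), (np.uint8(235), np.uint8(147), np.uint8(88)), (np.uint8(174), np.uint8(111), np.uint8(74)), (np.uint8(123), np.uint8(110), np.uint8(106)), (np.uint8(109), np.uint8(110), np.uint8(109)), (np.uint8(114), np.uint8(115), np.uint8(118)), (np.uint8(156), np.uint8(115), np.uint8(98)), (np.uint8(224), np.uint8(136), np.uint8(82)), (np.uint8(252), np.uint8(179), np.uint8(106))]
from plate edge: [[0.43277332 0.27458572 0.012     ]
 [0.47175092 0.19202763 0.012     ]] 0.09129672116396567 [0.48390501 0.2482642  0.012     ]
```

```bash
python3 - <<'E'
from h import *
go([.4845,.2486,.215],25.28)
E
```

```text
shift [ 0.0987 -0.0114  0.0931] turn [ 0.01  0.01 -0.02] t 5.9
```

```bash
python3 -m pendant '[[[0.03,-0.004,0.01,0,0,0,-1],[0.06,-0.008,0.03,0,0,0,-1],[0.085,-0.0115,0.06,0,0,0,-1],[0.0985,-0.0115,0.078,0,0,0,-1],[0.0985,-0.0115,0.087,0,0,0,-1]]]' 15
python3 -m pendant '[[[0,0,0,0,0,0,-1],[0,0,0,0,0,0,-1],[0,0,0,0,0,0,-1]]]' 15
python3 - <<'E'
from h import *
P=params("wrist"); s=r.get_state(); im=r.capture("wrist")[:,:,::-1].copy(); cv2.imwrite("pics/w5.png",im)
go([.4845,.2486,.200],25.28)
E
```

```text
time_s: 6.4
tcp_pos: [0.4851, 0.249, 0.2186]
eef_rot: [179.9, 0.2, 25.2]
contact_force: [-1.7, -1.3, -1.6]
gripper_width: 0.016
gripper_force: 15.0
time_s: 6.7
tcp_pos: [0.4835, 0.249, 0.2224]
eef_rot: [-180.0, -0.1, 25.3]
contact_force: [-0.2, 0.5, -0.4]
gripper_width: 0.0158
gripper_force: 15.0
shift [0.0007 0.0008 0.0225] turn [-0.04 -0.11  0.07] t 6.75
```

View pics/w5.png

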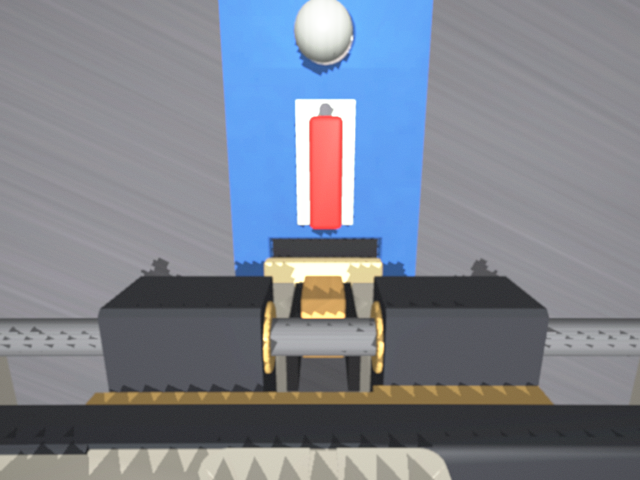

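The block hovers just behind and above the pocket, which shows dark at (270–380, 238–258). The fin axis is at column 326 against a tool axis of about 323.5, so about +0.8 mm in tool y, matching the computed shift. I'll lower it.

```bash
python3 -m pendant '[[[0.0007,0.0008,0.006,0,0,0,-1],[0.0007,0.0008,0.012,0,0,0,-1],[0.0007,0.0008,0.016,0,0,0,-1],[0.0007,0.0008,0.018,0,0,0,-1],[0.0007,0.0008,0.019,0,0,0,-1]]]' 15
python3 -m pendant '[[[0,0,0.0015,0,0,0,-1],[0,0,0.003,0,0,0,-1],[0,0,0.0045,0,0,0,-1],[0,0,0.0055,0,0,0,-1],[0,0,0.0055,0,0,0,-1]]]' 15
python3 -m pendant '[[[0,0,0,0,0,0,-1],[0,0,0,0,0,0,-1],[0,0,0,0,0,0,-1]]]' 15
```

```text
time_s: 7.25
tcp_pos: [0.4845, 0.2486, 0.2017]
eef_rot: [180.0, 0.0, 25.3]
contact_force: [-0.1, -0.4, -0.3]
gripper_width: 0.0159
gripper_force: 15.0
time_s: 7.75
tcp_pos: [0.4845, 0.2487, 0.1965]
eef_rot: [180.0, 0.0, 25.3]
contact_force: [-0.8, 0.8, -0.8]
gripper_width: 0.0161
gripper_force: 15.0
time_s: 8.05
tcp_pos: [0.4846, 0.2487, 0.1968]
eef_rot: [-180.0, -0.0, 25.3]
contact_force: [-0.1, -1.0, 0.1]
gripper_width: 0.0162
gripper_force: 15.0
```

```bash
python3 -m pendant '[[[0,0,0.0005,0,0,0,-1],[0,0,0.001,0,0,0,-1],[0,0,0.0015,0,0,0,-1],[0,0,0.002,0,0,0,-1],[0,0,0.002,0,0,0,-1]]]' 15
python3 -m pendant '[[[0,0,0,0,0,0,-1],[0,0,0,0,0,0,-1],[0,0,0,0,0,0,-1]]]' 15
```

```text
time_s: 8.55
tcp_pos: [0.4845, 0.2487, 0.1952]
eef_rot: [180.0, -0.0, 25.3]
contact_force: [-2.3, -1.7, 7.5]
gripper_width: 0.0158
gripper_force: 15.0
time_s: 8.85
tcp_pos: [0.4845, 0.2487, 0.1952]
eef_rot: [180.0, -0.0, 25.3]
contact_force: [-3.0, -0.6, 7.1]
gripper_width: 0.0158
gripper_force: 15.0
```

It made contact at the seated height. I'll release and rise.

```bash
python3 -m pendant '[[[0,0,-0.0005,0,0,0,-0.5],[0,0,-0.0005,0,0,0,-0.5],[0,0,-0.0005,0,0,0,-0.4],[0,0,-0.0005,0,0,0,-0.2],[0,0,-0.0005,0,0,0,0]]]' 15
python3 -m pendant '[[[0,0,-0.015,0,0,0,0],[0,0,-0.035,0,0,0,0],[0,0,-0.06,0,0,0,0],[-0.03,0,-0.09,0,0,0,0],[-0.06,0,-0.10,0,0,0,0]]]'
python3 -m pendant '[[[-0.03,0,0,0,0,0,0],[-0.03,0,0,0,0,0,0],[-0.03,0,0,0,0,0,0]]]'
python3 - <<'E'
from h import *
P=params("wrist"); s=r.get_state(); im=r.capture("wrist")[:,:,::-1].copy(); cv2.imwrite("pics/w6.png",im)
np.savez("w6.npz",K=P[0],d=P[1],R=P[2],t=P[3],tcp=s['tcp_pos'],rot=s['eef_rot'])
E
```

```text
time_s: 9.35
tcp_pos: [0.4846, 0.2487, 0.1951]
eef_rot: [180.0, 0.0, 25.3]
contact_force: [0.6, 0.3, -0.1]
gripper_width: 0.0369
gripper_force: 0.0
time_s: 9.85
tcp_pos: [0.4306, 0.2233, 0.2974]
eef_rot: [-180.0, -0.2, 25.3]
contact_force: [-0.3, 1.2, 1.2]
gripper_width: 0.0437
gripper_force: 0.0
time_s: 10.15
tcp_pos: [0.403, 0.2101, 0.2957]
eef_rot: [-180.0, -0.1, 25.4]
contact_force: [0.7, 1.2, -0.2]
gripper_width: 0.0437
gripper_force: 0.0
```

View pics/w6.png

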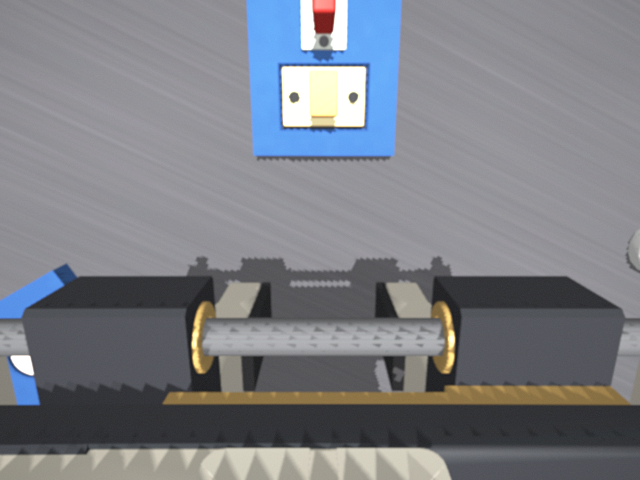

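The block sits flat and square in the pocket, at (282–366, 66–128) with an even gap all round. Next is the handle.

```bash
python3 - <<'E'
from h import *
go([.5342,.2721,.26],25.28)
E
python3 -m pendant '[[[0.04,0,0,0,0,0,0],[0.085,0,0,0,0,0,0],[0.125,0,0.01,0,0,0,0],[0.1445,0,0.025,0,0,0,0],[0.1445,0,0.035,0,0,0,0]]]'
python3 -m pendant '[[[0,0,0,0,0,0,0],[0,0,0,0,0,0,0]]]'
python3 - <<'E'
from h import *
go([.5342,.2721,.201],25.28)
P=params("wrist"); im=r.capture("wrist")[:,:,::-1].copy(); cv2.imwrite("pics/w7.png",im); print(topix([[.5342,.2721,.06]],P))
E
```

```text
shift [0.1444 0.0004 0.0358] turn [-0.02 -0.07  0.09] t 10.2
time_s: 10.7
tcp_pos: [0.5366, 0.2731, 0.2576]
eef_rot: [179.9, 0.1, 25.3]
contact_force: [-0.2, -0.4, -0.4]
gripper_width: 0.044
gripper_force: 0.0
time_s: 10.9
tcp_pos: [0.5336, 0.2717, 0.2597]
eef_rot: [180.0, 0.1, 25.3]
contact_force: [-0.5, -0.3, 0.4]
gripper_width: 0.044
gripper_force: 0.0
shift [ 0.0008 -0.0001  0.0587] turn [0.04 0.08 0.05] t 10.9
[[322.82430535 283.17179841]]
```

View pics/w7.png

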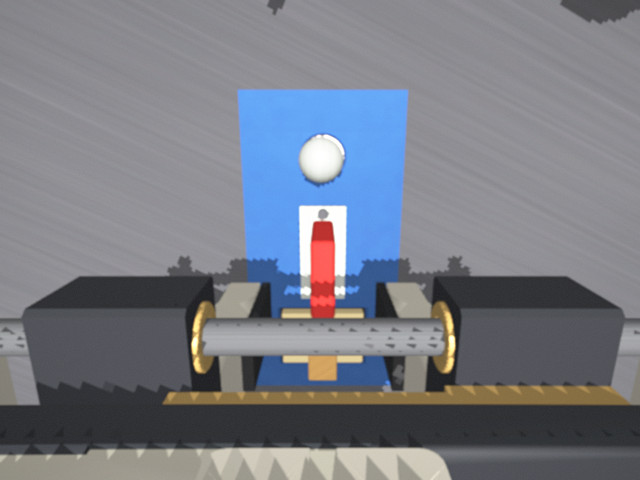

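The fin is centred between the fingers at column 322, the ball is at (321,158) in its pocket, and the block is seated. I'll descend and pinch.

```bash
python3 -m pendant '[[[0,0,0.02,0,0,0,0],[0.0007,0,0.04,0,0,0,0],[0.0007,0,0.053,0,0,0,0],[0.0007,0,0.0585,0,0,0,0],[0.0007,0,0.0585,0,0,0,0]]]'
python3 -m pendant '[[[0,0,0,0,0,0,-0.2],[0,0,0,0,0,0,-0.4],[0,0,0,0,0,0,-0.55],[0,0,0,0,0,0,-0.65],[0,0,0,0,0,0,-0.7]]]' 8
python3 -m pendant '[[[0,0,0,0,0,0,-0.75],[0,0,0,0,0,0,-0.8],[0,0,0,0,0,0,-0.9],[0,0,0,0,0,0,-1],[0,0,0,0,0,0,-1]]]' 8
python3 -m pendant '[[[0,0,0,0,0,0,-1],[0,0,0,0,0,0,-1],[0,0,0,0,0,0,-1],[0,0,0,0,0,0,-1]]]' 40
```

```text
time_s: 11.45
tcp_pos: [0.5342, 0.2722, 0.2016]
eef_rot: [180.0, 0.0, 25.4]
contact_force: [-0.2, -0.5, -0.4]
gripper_width: 0.0439
gripper_force: 0.0
time_s: 11.95
tcp_pos: [0.5345, 0.2723, 0.2019]
eef_rot: [-180.0, -0.0, 25.3]
contact_force: [-0.1, 0.2, -0.3]
gripper_width: 0.0141
gripper_force: 0.0
time_s: 12.45
tcp_pos: [0.5345, 0.2722, 0.2018]
eef_rot: [180.0, -0.0, 25.3]
contact_force: [1.0, -0.9, 1.8]
gripper_width: 0.0116
gripper_force: 8.0
time_s: 12.85
tcp_pos: [0.5345, 0.2722, 0.2018]
eef_rot: [180.0, 0.0, 25.3]
contact_force: [-0.1, -1.9, 4.3]
gripper_width: 0.0119
gripper_force: 40.0
```

Gripped at the full 12 mm. I'll lift gently.

```bash
python3 -m pendant '[[[0,0,-0.001,0,0,0,-1],[0,0,-0.003,0,0,0,-1],[0,0,-0.006,0,0,0,-1],[0,0,-0.010,0,0,0,-1],[0,0,-0.015,0,0,0,-1]]]' 40
python3 -m pendant '[[[0,0,-0.006,0,0,0,-1],[0,0,-0.013,0,0,0,-1],[0,0,-0.021,0,0,0,-1],[0,0,-0.029,0,0,0,-1],[0,0,-0.037,0,0,0,-1]]]'
python3 -m pendant '[[[0,0,-0.008,0,0,0,-1],[0,0,-0.016,0,0,0,-1],[0,0,-0.024,0,0,0,-1],[0,0,-0.032,0,0,0,-1],[0,0,-0.040,0,0,0,-1]]]'
python3 -m pendant '[[[0,0,-0.008,0,0,0,-1],[0,0,-0.016,0,0,0,-1],[0,0,-0.024,0,0,0,-1],[0,0,-0.030,0,0,0,-1],[0,0,-0.035,0,0,0,-1]]]'
python3 -m pendant '[[[0,0,-0.004,0,0,0,-1],[0,0,-0.007,0,0,0,-1],[0,0,-0.009,0,0,0,-1],[0,0,-0.010,0,0,0,-1],[0,0,-0.010,0,0,0,-1]]]'
python3 - <<'E'
from h import *
s=r.get_state();print(s['joints'])
P=params("wrist"); im=r.capture("wrist")[:,:,::-1].copy(); cv2.imwrite("pics/w8.png",im); go([.466,-.279,.341],25.3)
E
```

```text
time_s: 13.35
tcp_pos: [0.5343, 0.2723, 0.2167]
eef_rot: [180.0, 0.0, 25.3]
contact_force: [-0.6, 0.4, -5.7]
gripper_width: 0.012
gripper_force: 40.0
time_s: 13.85
tcp_pos: [0.5344, 0.2723, 0.2546]
eef_rot: [-180.0, -0.0, 25.3]
contact_force: [0.1, -0.1, -5.9]
gripper_width: 0.0117
gripper_force: 40.0
time_s: 14.35
tcp_pos: [0.5344, 0.2723, 0.2943]
eef_rot: [180.0, 0.0, 25.3]
contact_force: [0.4, -0.6, -5.6]
gripper_width: 0.0117
gripper_force: 40.0
time_s: 14.85
tcp_pos: [0.5345, 0.2723, 0.3293]
eef_rot: [-180.0, -0.0, 25.3]
contact_force: [0.4, -0.2, -4.9]
gripper_width: 0.0119
gripper_force: 40.0
time_s: 15.35
tcp_pos: [0.5344, 0.2723, 0.3386]
eef_rot: [180.0, 0.0, 25.3]
contact_force: [-0.5, -0.1, -4.9]
gripper_width: 0.0119
gripper_force: 40.0
[ 4.56468963e+01  1.64231899e+01 -1.43643153e+01 -1.79805993e-03
 -5.92196749e+01  6.96901682e+01]
shift [-0.2977  0.469  -0.0024] turn [0.   0.02 0.04] t 15.4
```

View pics/w8.png

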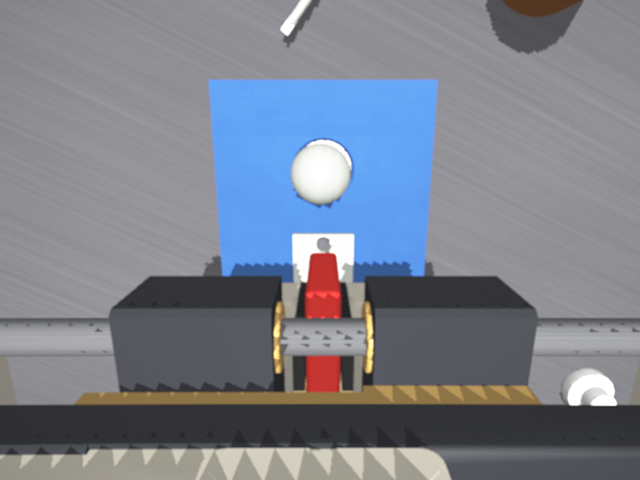

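The carrier is level, with the ball in its pocket at (321,173). I'll carry it smoothly to the tray at the same yaw.

```bash
python3 -m pendant '[[[-0.001,0.002,0,0,0,0,-1],[-0.003,0.005,0,0,0,0,-1],[-0.007,0.011,0,0,0,0,-1],[-0.012,0.019,-0.001,0,0,0,-1],[-0.019,0.030,-0.002,0,0,0,-1]]]' 40 | head -2
python3 -m pendant '[[[-0.0075,0.0118,0,0,0,0,-1],[-0.015,0.0236,0,0,0,0,-1],[-0.0225,0.0354,0,0,0,0,-1],[-0.030,0.0472,0,0,0,0,-1],[-0.0375,0.059,0,0,0,0,-1]]]' | head -2
python3 -m pendant '[[[-0.0075,0.0118,0,0,0,0,-1],[-0.015,0.0236,0,0,0,0,-1],[-0.0225,0.0354,0,0,0,0,-1],[-0.030,0.0472,0,0,0,0,-1],[-0.0375,0.059,0,0,0,0,-1]]]' | head -2
python3 -m pendant '[[[-0.0075,0.0118,0,0,0,0,-1],[-0.015,0.0236,0,0,0,0,-1],[-0.0225,0.0354,0,0,0,0,-1],[-0.030,0.0472,0,0,0,0,-1],[-0.0375,0.059,0,0,0,0,-1]]]' | head -2
python3 -m pendant '[[[-0.0075,0.0118,0,0,0,0,-1],[-0.015,0.0236,0,0,0,0,-1],[-0.0225,0.0354,0,0,0,0,-1],[-0.030,0.0472,0,0,0,0,-1],[-0.0375,0.059,0,0,0,0,-1]]]' | head -2
python3 -m pendant '[[[-0.0075,0.0118,0,0,0,0,-1],[-0.015,0.0236,0,0,0,0,-1],[-0.0225,0.0354,0,0,0,0,-1],[-0.030,0.0472,0,0,0,0,-1],[-0.0375,0.059,0,0,0,0,-1]]]' | head -2
python3 -m pendant '[[[-0.0075,0.0118,0,0,0,0,-1],[-0.015,0.0236,0,0,0,0,-1],[-0.0225,0.0354,0,0,0,0,-1],[-0.030,0.0472,0,0,0,0,-1],[-0.0375,0.059,0,0,0,0,-1]]]' | head -3
python3 -m pendant '[[[-0.0075,0.0118,0,0,0,0,-1],[-0.015,0.0236,0,0,0,0,-1],[-0.022,0.0345,0,0,0,0,-1],[-0.0285,0.0445,0,0,0,0,-1],[-0.034,0.054,0,0,0,0,-1]]]'
python3 -m pendant '[[[-0.0055,0.0085,0,0,0,0,-1],[-0.010,0.0155,0,0,0,0,-1],[-0.0135,0.021,0,0,0,0,-1],[-0.0165,0.026,0,0,0,0,-1],[-0.0185,0.029,0,0,0,0,-1]]]'
python3 -m pendant '[[[-0.001,0.0015,0,0,0,0,-1],[-0.001,0.002,0,0,0,0,-1],[-0.001,0.002,0,0,0,0,-1],[-0.001,0.002,0,0,0,0,-1],[-0.001,0.002,0,0,0,0,-1]]]'
python3 - <<'E'
from h import *
go([.466,-.279,.341],25.3)
a=r.capture("scene")[150:350,120:340,::-1]; b=r.capture("wrist")[0:300,150:480,::-1]
a=cv2.resize(a,(440,400)); b=cv2.resize(b,(360,327)); o=np.zeros((400,800,3),np.uint8); o[:,:440]=a; o[:327,440:]=b; cv2.imwrite("pics/fin.png",o)
E
```

```text
time_s: 15.9
tcp_pos: [0.53, 0.2363, 0.3407]
time_s: 16.4
tcp_pos: [0.5213, 0.1664, 0.3408]
time_s: 16.9
tcp_pos: [0.5127, 0.0972, 0.3407]
time_s: 17.4
tcp_pos: [0.504, 0.0278, 0.3407]
time_s: 17.9
tcp_pos: [0.4954, -0.0416, 0.3407]
time_s: 18.4
tcp_pos: [0.4868, -0.111, 0.3407]
time_s: 18.9
tcp_pos: [0.4781, -0.1804, 0.3407]
eef_rot: [-180.0, 0.0, 25.3]
time_s: 19.4
tcp_pos: [0.4705, -0.2436, 0.3406]
eef_rot: [-180.0, 0.0, 25.3]
contact_force: [1.1, 0.8, -6.2]
gripper_width: 0.0117
gripper_force: 40.0
time_s: 19.9
tcp_pos: [0.4663, -0.2771, 0.3406]
eef_rot: [-180.0, 0.0, 25.3]
contact_force: [1.3, -0.9, -5.0]
gripper_width: 0.0121
gripper_force: 40.0
time_s: 20.4
tcp_pos: [0.4663, -0.2787, 0.3407]
eef_rot: [-180.0, -0.0, 25.4]
contact_force: [0.6, 0.0, -5.2]
gripper_width: 0.012
gripper_force: 40.0
shift [-0.0004  0.0001 -0.0003] turn [-0.   -0.    0.05] t 20.4
```

View pics/fin.png

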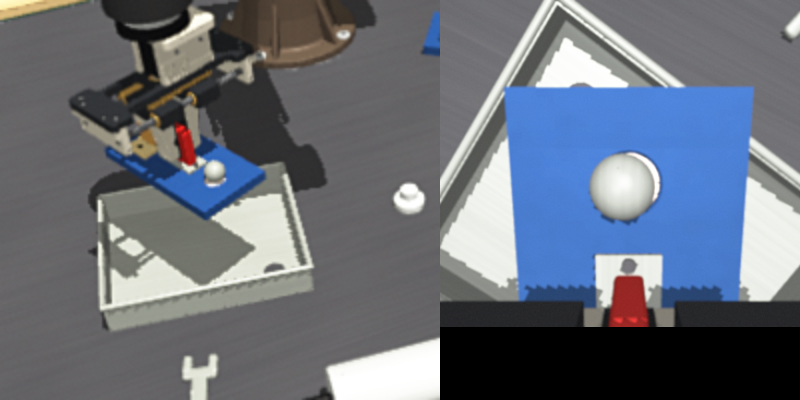

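The carrier is level over the tray, with the ball in its pocket at (214,172) on the left and (625,187) on the right, and the block in place. I'll hand the job in.

```bash
python3 -c "
from plant import r
print(r.close_job())"
```

```text
the job is handed in; nothing more can be done
None
```

The job is handed in with the valve block seated and released in its pocket, and the carrier held still and level about 10 cm above the rim over the tray's middle with the ball in its pocket; the judge's verdict was not shown.

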